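# Lock a stone tile in the carving jig with the cam lever

## Robot

A 7-joint arm with a two-finger parallel gripper is mounted at the origin on the work surface. World frame = base frame: x ahead of the robot, y to its left, z up, the work surface at z = 0. Lengths are in m, angles in rad, forces in N, time in s.
With the tool pointing down it reaches from about 0.4 to 0.85 m from the base axis. Payload 10.4 kg.
Tool frame: the origin (TCP) lies between the finger pads; the fingertips stand tcp_to_tips ahead of it and the grasp point (between the pads) lies 8 mm behind it (tcp_to_tips is the distance from the TCP to the fingertips, in m); z points along the fingers, y is the line along which they close (so a half turn about z gives the same grasp; the last joint's range is limited). The gripper opens to 85 mm and grips with 20 to 120 N. Pads are 22 mm wide; open, the fingers measure 114 mm over their backs; the gripper's body (76 mm by 85 mm) begins 54 mm behind the grasp point. The pads swing forward as they close: fully open they stand 13 mm farther back than shut.
Start: joints at [1.083, 0.332, -0.065, 1.46, 0.022, 1.35, -0.088], TCP at [0.28, -0.559, 0.242] pointing down, gripper open.
Joint ranges: [-2.6, 2.6], [-0.5, 2.12], [-1.47, 1.34], [0.16, 2.42], [-1.27, 4.41], [0.06, 2.06], [-2.6, 2.6]. Speed limits (rad/s): [2.22, 2.22, 2.79, 2.79, 3.14, 3.14, 3.14].

## Interface

Orientations are given as a unit quaternion [x, y, z, w].
In Python, from workcell import * gives the robot as it stands.
- The arm moves only by the tool apply_moves, never from a script. Its argument "rows" is a list of rows, each an object of numbers: "x", "y", "z": the shift along the tool's x, y, z in mm; "ax", "ay", "az": the turn, a rotation vector about the tool's x, y, z in degrees; "gripper": the closure, from 0 (fully open) to 1 (shut). A call has 1 to 5 rows; each row shifts and turns the commanded pose from where the row before left it, along the tool's axes as they then stand; what a row does not reach is not made up. A row lasts 1/12 s, in which the tool goes at most 41.7 mm and 7.16 degrees, less where a joint would pass 70% of its speed; a pose out of reach is approached as far as the arm can. A call with a gripper value outside its range is refused whole. The fingers move at their own pace and stop on an object; "newtons" is the grip in N (left out, the last holds). Time passes only in rows, so rows that do not move let the fingers close. It gives the time, the measured TCP pose, the force, the opening and the grip force at its end, in the units of the state.
- get_obs(): the state, without advancing time (a new reading comes with each control period).
- camera(name): name is "side" or "top"; returns a dict with "color" (384x512x3 uint8, red, green, blue), "fov_y" (degrees; the focal length in pixels is half the picture's height over the tangent of half this angle, whatever the lens; pixels are square), "cx", "cy" (the principal point, pixels), "rvec" (rotation vector, rad) and "tvec" (3), from world to camera coordinates, as OpenCV has them. Camera axes: x right, y down, z forward; pixel columns grow to the right and rows downward; lengths in m; the calibration is good to about 2 mm. A picture is of the moment at which its call begins. There is no depth.
- hand_in(): hands the job in; it is judged then, once.
The state is a dict: "clock": time; "joint_pos": joint angles; "joint_velocities": joint speeds; "tau": joint torques, N m; "position": TCP position; "ee_rot": TCP orientation; "ft_force": force on the tool from outside, world axes, zero at the start; "torque": the same for the moment, N m; "grip_width": opening from 0.0 (shut) to 1.0 (fully open); "grasp_force": force on a finger pad.
Only numpy, scipy, OpenCV 4.12 (cv2) and the standard library are available. Lean on these libraries where they do the work, as an engineer would, in place of code of your own. Each camera call takes 0.05 s, during which the arm holds its last target. There are 200 camera calls.

## Task

Push the jig's sliding bar forward by its black knob until its rubber pad has moved the stone tile up flush against the fence's steel facing plate and holds it there, pressing firmly enough to seat it (about 5 N at the plate) but gently: over 20 N chips its edges. Then flip the red cam lever over center and down until it is fully home, so the bar is clamped with the stone still held between pad and fence. Do not force the lever, and leave the other tools and stones alone.

Things in the scene. Friction and masses are not known exactly. Their poses are not given: they have to be found in the camera images.
- bar_knob (a point): Centre of the black round knob (26 mm across, 40 mm tall) upright on the rear end of the sliding bar: 66 mm above the table, 20 mm below the knob's top; under it a stem 16 mm thick, 6 mm tall. Its y axis is the direction in which the bar slides forward, to stone and fence; z is up. The bar ends 12 mm behind the knob's axis. Forward travel until the stone is seated: 45 to 90 mm.
- bar_pad (a point): Centre of the front face of the black rubber pad (44 mm wide, 22 mm tall) on the bar's front end, 267 mm ahead of the knob's axis, 30 mm above the table. Loose square steel bar, 20 mm thick, top 40 mm above the table, in a guide channel with 1.5 mm play to each side. Unclamped it drags with 2 to 4 N and stays where left; with the stone 5 to 9 N; about 13 N at the knob seats it. y is forward.
- stone_mid (a point): Middle of the loose pale limestone tile with a carved rosette: about 100 mm along its x, 80 mm along its y (hand-dressed, up to 3 mm more or less, so its seat must be felt), 30 mm tall, underside 12 mm above the table. About 0.55 kg; slides with about 2 to 5 N. It starts a little askew between pad and fence, touching neither.
- fence: Fixed aluminium fence block across the board, 130 mm long, 20 mm thick, 42 mm tall, two black knobs on top. Origin at the foot of the block's face, 12 mm above the table; the face looks along its -y, to the stone. Before it a steel facing plate (120 x 36 mm), the stone's seat, is screwed out so far that it stands 2 to 24 mm ahead of the block: not measured, feel for it. It gives 1 mm per 12 N.
- lever_pivot (a point): Hinge axis of the cam lever, 80 mm above the table, over the middle of the bar's green guide block (110 mm along y, 56 mm wide, 52 mm above the table). Steel cheeks at the lever's two sides (36 mm over both, 30 mm long in x) reach 92 mm above the table. y: hinge axis and the bar's forward direction; x: side to which the lever is flipped, away from the robot; z up.
- lever_handle (a point): Point on the middle line of the red lever handle, 70 mm from the pivot. The handle is 22 mm wide (along the hinge), 12 mm thick, from 44 to 96 mm from the pivot; a steel shank 10 mm thick, 14 mm wide joins it to the pivot. Its z axis is upright when the lever is at 0 and turns with the lever.
- lever (a joint): Cam lever angle, rad. At 0 (open) it leans 0.25 back from upright, to -x of the pivot (robot's side); it starts at 0 to 0.2, loose. Flip it over the top to +x of the pivot. Resistance starts near 0.3, peaks at 0.5 to 0.6 N m near 0.8 (about 8 N at mid-handle), dies at 1.35 (center); past that it snaps by itself to its stop at 1.65 (0.17 above level) and stays. Closing it clamps the bar.
- jig: Plywood jig board 200 x 490 x 12 mm, screwed to the table, that carries guide, lever and fence. Origin on the table under the lever pivot; y is the bar's forward direction (board from -215 to +275 mm), x the side to which the lever is flipped.
- offcut: Bystander: pink stone offcut 40 x 50 x 22 mm on the jig board on the robot's side of the guide.
- chisel: Bystander: short steel chisel, 12 x 113 x 10 mm, on the jig board on the far side of the bar.
- brush: Bystander: dusty brush, 200 mm, on the table beyond the jig.
- hammer: Bystander: hammer, 260 mm, on the table left of the jig.
- scraper: Bystander: flat steel scraper 110 x 60 x 4 mm, right of the jig.
- pencil: Bystander: red-violet marking pencil, 150 mm, beyond the jig.
- trial_block: Bystander: sand-coloured stone block 90 x 70 x 50 mm, left of the jig.
- pot: Bystander: open terracotta pot, 80 mm across, 95 mm tall, right of the jig.

How it is judged:
By the outcome, as a careful person would: the job done as asked, in the order asked, and still so for the second after the job is handed in, with the robot touching nothing.
It also fails if it takes over 61 s, if anything falls off the work surface, if the arm or the gripper's body presses on something with over 40 N, if the wrist force passes 120 N, or if a joint passes its speed limit or range.

## Working session

There is one attempt and no reset: what is moved stays moved. The work goes in short steps, Python scripts to look and compute and a tool call to move; the robot and the scene stay as the last step left them, time stands still between calls to the robot, and variables do not carry over. Pictures are saved under pics/ and viewed, at most 10 in all, crops included, and the job is handed in when it is done.

Besides the shell and the picture viewer there is one more tool, called after "Call:" in YAML: its name, and indented under it one key for each argument. apply_moves: Moves the arm, as the interface text tells. Its arguments: {"type":"object","properties":{"rows":{"type":"array","items":{"type":"object","properties":{"x":{"type":"number"},"y":{"type":"number"},"z":{"type":"number"},"ax":{"type":"number"},"ay":{"type":"number"},"az":{"type":"number"},"gripper":{"type":"number"}}}},"newtons":{"type":"number"}},"required":["rows"]}

```bash
ls; mkdir -p pics; cat > h.py <<'E'
from workcell import *
import numpy as np, cv2
from scipy.spatial.transform import Rotation as R
np.set_printoptions(precision=4,suppress=True)
def K(c):
    f=c["color"].shape[0]/2/np.tan(np.radians(c["fov_y"])/2)
    return np.array([[f,0,c["cx"]],[0,f,c["cy"]],[0,0,1.]])
def proj(c,p):
    return cv2.projectPoints(np.array(p,float).reshape(-1,1,3),np.array(c["rvec"],float),np.array(c["tvec"],float),K(c),None)[0].reshape(-1,2)
def ray(c,u,v,z):
    Rm=R.from_rotvec(c["rvec"]).as_matrix();o=-Rm.T@np.array(c["tvec"])
    d=Rm.T@np.linalg.inv(K(c))@np.array([u,v,1.]);return o+d*(z-o[2])/d[2]
def save(c,n,s=1.5,box=None):
    im=c["color"][:,:,::-1]
    if box: im=im[box[1]:box[3],box[0]:box[2]]
    cv2.imwrite("pics/"+n,cv2.resize(im,None,fx=s,fy=s,interpolation=cv2.INTER_CUBIC))
E
python3 - <<'E'
from h import *
import pickle
for n in("top","side"):
    c=camera(n);save(c,n+"0.png");pickle.dump(c,open(n+".pkl","wb"))
    print(n,c["fov_y"],c["cx"],c["cy"],c["rvec"],c["tvec"])
o=get_obs();print({k:o[k] for k in o})
E
```

```text
pics
top 52.27738438048418 258.0261699730319 188.20942244295392 [ 2.1543 -2.1856  0.1131] [-0.0069  0.5803  1.6228]
side 56.26548686542129 249.4626987964106 190.86331986104588 [ 0.9217 -2.4601  1.1296] [0.435  0.349  0.9205]
{'clock': 0.1, 'joint_pos': array([ 1.0834,  0.3328, -0.0647,  1.4608,  0.0216,  1.3499, -0.0885]), 'joint_velocities': array([ 0.    , -0.0025,  0.0001, -0.0028,  0.002 , -0.0012, -0.0015]), 'tau': array([  0.002 , -62.675 ,   0.0497, -39.2426,   0.0163,   0.0071,
         0.0001]), 'position': array([ 0.28  , -0.5584,  0.2416]), 'ee_rot': array([ 0.9731,  0.2303, -0.0002, -0.0006]), 'ft_force': array([-0.8126,  0.0209,  0.4743]), 'torque': array([-0.0012, -0.0273,  0.0433]), 'grasp_force': 0.0, 'grip_width': 0.9988757796622298}
```

View pics/top0.png

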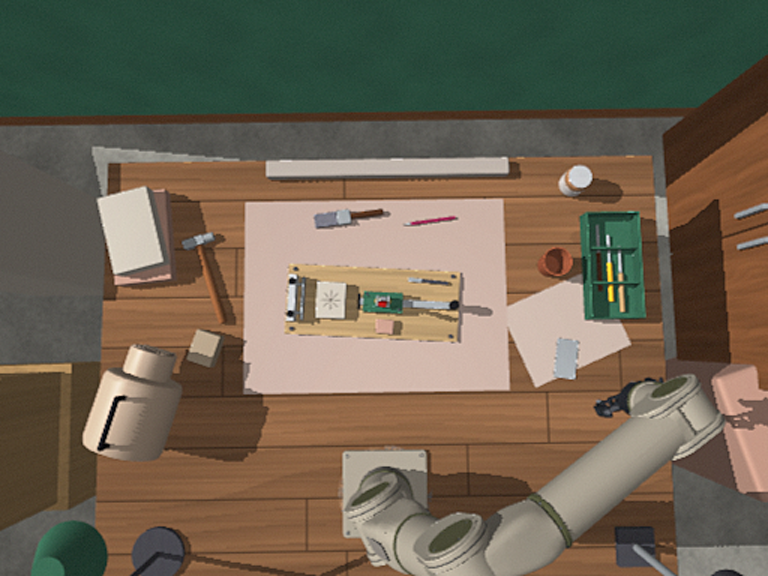

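View pics/side0.png

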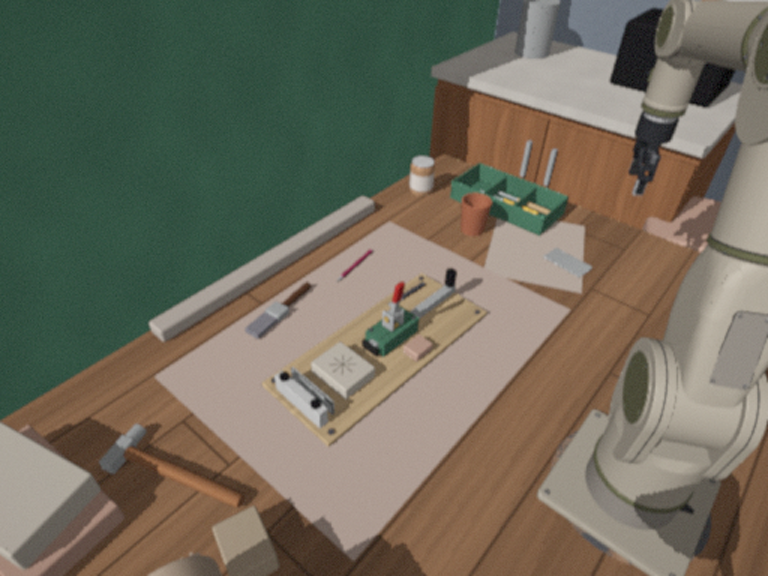

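```bash
python3 -c "
import workcell;print([k for k in dir(workcell) if k[0]!='_']);print(getattr(workcell,'tcp_to_tips',None))"
```

```text
['MotionError', 'camera', 'get_obs', 'hand_in', 'tcp_to_tips']
0.011
```

The top view shows the board spanning px (190-308, 176-228), the knob at about (302,203), the lever at about (255,200), and the fence at left. The side view has the knob at about (301,184) and the lever at (266,196). I'll zoom both.

```bash
python3 - <<'E'
from h import *
import pickle
t=pickle.load(open("top.pkl","rb"));s=pickle.load(open("side.pkl","rb"))
a=cv2.resize(t["color"][165:240,180:320,::-1],(800,429),interpolation=cv2.INTER_CUBIC)
cv2.imwrite("pics/topz.png",a)
b=cv2.resize(s["color"][170:300,170:335,::-1],None,fx=4.6,fy=4.6,interpolation=cv2.INTER_CUBIC)
cv2.imwrite("pics/sidez.png",b)
E
```

```text
(no output)
```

View pics/topz.png

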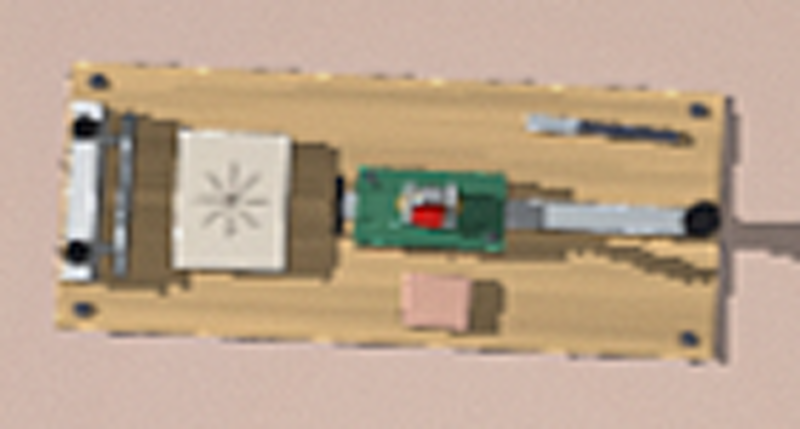

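View pics/sidez.png

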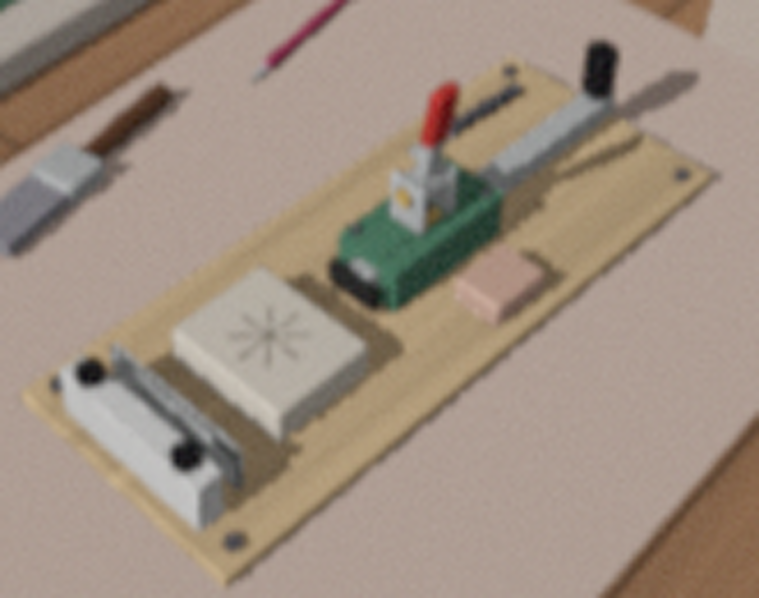

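The zooms show the board's corners at top (75,62), (728,93), (716,358), (57,328) and at side (25,393), (513,57), (718,176), (228,582). The knob's top is at topz (703,217) and sidez (600,48). I'll fit the jig pose to these.

```bash
cat > fit.py <<'E'
from h import *
import pickle
from scipy.optimize import least_squares
t=pickle.load(open("top.pkl","rb"));s=pickle.load(open("side.pkl","rb"))
T=lambda p:(np.array(p)+.5)/np.array([800/140,429/75])-.5+[180,165]
S=lambda p:(np.array(p)+.5)/4.6-.5+170
C=np.array([[.1,.275,.012],[.1,-.215,.012],[-.1,-.215,.012],[-.1,.275,.012]])
pt=T([(75,62),(728,93),(716,358),(57,328)]);ps=S([(25,393),(513,57),(718,176),(228,582)])
def w(q,P): return R.from_euler("z",q[2]).apply(P)+[q[0],q[1],0]
f=lambda q:np.r_[(proj(t,w(q,C))-pt).ravel(),(proj(s,w(q,C))-ps).ravel()]
r=least_squares(f,[.55,0,0]);q=r.x
E
python3 - <<'E'
from fit import *
print("jig",q,"res",r.fun.round(2))
inv=lambda p:R.from_euler("z",-q[2]).apply(p-np.array([q[0],q[1],0]))
for n,c,p,z in [("knob top t",t,T((703,217)),.086),("knobtop s",s,S((601,48)),.086),("fence block face-top right t",t,T((97,190)),.054),
 ("plate t",t,T((127,200)),.05),("handle t",t,T((430,214)),.17),("pad front t",t,T((338,204)),.041)]:
    P=ray(c,*p,z);print(n,P,"jig",inv(P)*1000)
# lever handle angle hypotheses, sidez: top (447,90) bottom(432,143)
for th in(0,.1,.2):
    a=th-.25
    for L in(.044,.070,.096):
        P=w(q,np.array([[np.sin(a)*L,0,.08+np.cos(a)*L]]))
        print(th,L,((proj(s,P)[0]-170+.5)*4.6-.5).round(),((proj(t,P)[0]-[180,165]+.5)*5.714-.5).round())
kp=lambda y,z:((proj(s,w(q,np.array([[0,y,z]])))[0]-170+.5)*4.6-.5).round()
for y in(-.2,-.21,-.22):print(y,kp(y,.046),kp(y,.066),kp(y,.086))
E
```

```text
jig [ 0.5248 -0.0034 -0.063 ] res [-0.28 -0.2  -0.22 -0.09  0.18  0.51 -0.23  0.11 -0.4  -0.17  0.26 -0.52
 -0.09 -0.23  0.31  0.04]
knob top t [ 0.5133 -0.1954  0.086 ] jig [   0.6579 -192.3859   86.    ]
knobtop s [ 0.5167 -0.1979  0.086 ] jig [   4.1711 -194.5905   86.    ]
fence block face-top right t [0.5413 0.2404 0.054 ] jig [  1.1577 244.3633  54.    ]
plate t [0.534  0.2192 0.05  ] jig [ -4.7764 222.7329  50.    ]
handle t [ 0.5126 -0.0018  0.17  ] jig [-12.2306   0.8116 170.    ]
pad front t [0.5296 0.0661 0.041 ] jig [ 0.3941 69.6959 41.    ]
0 0.044 [441. 146.] [432. 216.]
0 0.07 [450. 123.] [431. 223.]
0 0.096 [459.  98.] [430. 231.]
0.1 0.044 [437. 142.] [432. 210.]
0.1 0.07 [443. 116.] [431. 213.]
0.1 0.096 [449.  89.] [431. 216.]
0.2 0.044 [432. 139.] [432. 204.]
0.2 0.07 [435. 110.] [432. 203.]
0.2 0.096 [438.  81.] [432. 202.]
-0.2 [604.  88.] [607.  68.] [610.  47.]
-0.21 [612.  82.] [615.  62.] [618.  41.]
-0.22 [621.  76.] [623.  56.] [626.  35.]
```

```bash
cat >> h.py <<'E'
q=np.array([.5248,-.0034,-.063])
J=R.from_euler("z",q[2])
def tojig(p): return J.inv().apply(np.array(p)-[q[0],q[1],0])*1000
def plan(jmm):
    """remaining turn (deg, tool) and shift (mm, in the tool frame now and after the turn) to a jig-frame point in mm"""
    o=get_obs();Rt=R.from_quat(o["ee_rot"]);g=J*R.from_matrix(np.array([[0,1,0],[1,0,0],[0,0,-1.]]))
    d=(J.apply(np.array(jmm)/1000)+[q[0],q[1],0]-o["position"])*1000
    print("turn",np.degrees((Rt.inv()*g).as_rotvec()),"shift now",Rt.inv().apply(d),"after turn",g.inv().apply(d))
    print("t",o["clock"],"jig",tojig(o["position"]),"F jig",J.inv().apply(o["ft_force"]),"w",o["grip_width"],"q",o["joint_pos"])
E
python3 -c "
from h import *
plan([1,-245,180])"
```

```text
turn [ -0.0662  -0.0353 -59.7594] shift now [ 345.0693 -174.162    61.8194] after turn [324.3149 210.3574  61.6156]
t 0.1 jig [-209.3574 -569.3149  241.6156] F jig [-0.8123 -0.0303  0.4743] w 0.9988757796622298 q [ 1.0834  0.3328 -0.0647  1.4608  0.0216  1.3499 -0.0885]
```

Call:
apply_moves:
  rows:
    - {"az": -7,"gripper": 0.83}
    - {"az": -7}
    - {"az": -7}
    - {"az": -7}
    - {"az": -7}

```text
invalid input at $.rows[0]: expected keys x, y, z, ax, ay, az, gripper
```

Call:
apply_moves:
  rows:
    - {"az": -7}
    - {"az": -7}
    - {"az": -7}
    - {"az": -3.8}
    - {"x": 30,"y": 20,"z": 5}

```text
invalid input at $.rows[0]: expected keys x, y, z, ax, ay, az, gripper
```

Call:
apply_moves:
  rows:
    - {"x": 30,"y": 20,"z": 5}
    - {"x": 30,"y": 20,"z": 5}
    - {"x": 30,"y": 20,"z": 5}
    - {"x": 30,"y": 20,"z": 5}
    - {"x": 30,"y": 20,"z": 5}

```text
invalid input at $.rows[0]: expected keys x, y, z, ax, ay, az, gripper
```

Call:
apply_moves:
  rows:
    - {"x": 30,"y": 20,"z": 5}
    - {"x": 30,"y": 20,"z": 5}
    - {"x": 30,"y": 20,"z": 5}
    - {"x": 30,"y": 20,"z": 5}
    - {"x": 0,"y": 0,"z": 0}

```text
invalid input at $.rows[0]: expected keys x, y, z, ax, ay, az, gripper
```

```bash
python3 -c "
from h import *
plan([1,-245,70])"
```

```text
turn [ -0.0662  -0.0353 -59.7594] shift now [ 345.0737 -174.0246  171.8193] after turn [324.3149 210.3574 171.6156]
t 0.1 jig [-209.3574 -569.3149  241.6156] F jig [-0.8123 -0.0303  0.4743] w 0.9988757796622298 q [ 1.0834  0.3328 -0.0647  1.4608  0.0216  1.3499 -0.0885]
```

All keys are needed in each row.

Call:
apply_moves:
  rows:
    - {"x": 0,"y": 0,"z": 0,"ax": 0,"ay": 0,"az": -7,"gripper": 0.83}
    - {"x": 0,"y": 0,"z": 0,"ax": 0,"ay": 0,"az": -7,"gripper": 0.83}
    - {"x": 0,"y": 0,"z": 0,"ax": 0,"ay": 0,"az": -7,"gripper": 0.83}
    - {"x": 0,"y": 0,"z": 0,"ax": 0,"ay": 0,"az": -7,"gripper": 0.83}
    - {"x": 0,"y": 0,"z": 0,"ax": 0,"ay": 0,"az": -7,"gripper": 0.83}

```text
clock: 0.52
position: [0.2801, -0.5585, 0.2418]
ee_rot: [0.857, 0.515, 0.0, -0.0]
ft_force: [0.8, -0.6, -0.1]
grip_width: 0.301
grasp_force: 0.0
```

Call:
apply_moves:
  rows:
    - {"x": 0,"y": 0,"z": 0,"ax": 0,"ay": 0,"az": -7,"gripper": 0.83}
    - {"x": 0,"y": 0,"z": 0,"ax": 0,"ay": 0,"az": -7,"gripper": 0.83}
    - {"x": 0,"y": 0,"z": 0,"ax": 0,"ay": 0,"az": -7,"gripper": 0.83}
    - {"x": 0,"y": 0,"z": 0,"ax": 0,"ay": 0,"az": -3.8,"gripper": 0.83}
    - {"x": 30,"y": 20,"z": 5,"ax": 0,"ay": 0,"az": 0,"gripper": 0.83}

```text
clock: 0.93
position: [0.2963, -0.5349, 0.2371]
ee_rot: [0.73, 0.683, -0.002, -0.0]
ft_force: [-0.5, -1.4, -1.0]
grip_width: 0.171
grasp_force: 0.0
```

Call:
apply_moves:
  rows:
    - {"x": 30,"y": 20,"z": 5,"ax": 0,"ay": 0,"az": 0,"gripper": 0.83}
    - {"x": 30,"y": 20,"z": 5,"ax": 0,"ay": 0,"az": 0,"gripper": 0.83}
    - {"x": 30,"y": 20,"z": 5,"ax": 0,"ay": 0,"az": 0,"gripper": 0.83}
    - {"x": 30,"y": 20,"z": 5,"ax": 0,"ay": 0,"az": 0,"gripper": 0.83}
    - {"x": 30,"y": 20,"z": 5,"ax": 0,"ay": 0,"az": 0,"gripper": 0.83}

```text
clock: 1.35
position: [0.4117, -0.3849, 0.2119]
ee_rot: [0.729, 0.685, -0.0, -0.0]
ft_force: [-0.2, -0.3, -0.2]
grip_width: 0.17
grasp_force: 0.0
```

Call:
apply_moves:
  rows:
    - {"x": 30,"y": 20,"z": 5,"ax": 0,"ay": 0,"az": 0,"gripper": 0.83}
    - {"x": 30,"y": 20,"z": 5,"ax": 0,"ay": 0,"az": 0,"gripper": 0.83}
    - {"x": 30,"y": 20,"z": 5,"ax": 0,"ay": 0,"az": 0,"gripper": 0.83}
    - {"x": 30,"y": 20,"z": 5,"ax": 0,"ay": 0,"az": 0,"gripper": 0.83}
    - {"x": 0,"y": 0,"z": 0,"ax": 0,"ay": 0,"az": 0,"gripper": 0.83}

```text
clock: 1.77
position: [0.5023, -0.2637, 0.1913]
ee_rot: [0.725, 0.688, 0.002, -0.001]
ft_force: [0.7, 1.2, 0.3]
grip_width: 0.171
grasp_force: 0.0
```

```bash
python3 -c "
from h import *
plan([1,-245,70])"
```

```text
turn [ 0.0263 -0.2286  0.6053] shift now [ 15.5996   7.1905 121.3553] after turn [ 16.1591   7.0784 121.2886]
t 1.7667 jig [  -6.0784 -261.1591  191.2886] F jig [0.5723 1.2663 0.2528] w 0.1713886041293622 q [ 0.7687  0.2719 -0.4271  1.6664  0.1142  1.2295  0.2646]
```

Call:
apply_moves:
  rows:
    - {"x": 3,"y": 3,"z": 35,"ax": 0,"ay": 0,"az": 0.6,"gripper": 0.83}
    - {"x": 4,"y": 4,"z": 35,"ax": 0,"ay": 0,"az": 0,"gripper": 0.83}
    - {"x": 4,"y": 0,"z": 30,"ax": 0,"ay": 0,"az": 0,"gripper": 0.83}
    - {"x": 4,"y": 0,"z": 21,"ax": 0,"ay": 0,"az": 0,"gripper": 0.83}
    - {"x": 0,"y": 0,"z": 0,"ax": 0,"ay": 0,"az": 0,"gripper": 0.83}

```text
clock: 2.18
position: [0.5036, -0.2552, 0.0665]
ee_rot: [0.732, 0.681, -0.001, -0.004]
ft_force: [-1.6, 0.7, -0.8]
grip_width: 0.167
grasp_force: 0.0
```

```bash
python3 - <<'E'
from h import *
plan([1,-215,68])
c=camera("top");s=camera("side")
a=cv2.resize(c["color"][165:225,225:335,::-1],None,fx=7,fy=7,interpolation=cv2.INTER_CUBIC)
b=cv2.resize(s["color"][140:220,250:350,::-1],None,fx=5.25,fy=5.25,interpolation=cv2.INTER_CUBIC)
cv2.imwrite("pics/k1.png",a);cv2.imwrite("pics/k1s.png",b)
E
```

```text
turn [-0.4144 -0.2067 -0.4951] shift now [37.7302  5.9348 -1.3851] after turn [37.6723  6.2709 -1.477 ]
t 2.1833 jig [  -5.2709 -252.6723   66.523 ] F jig [-1.6361  0.6065 -0.7965] w 0.16698990713898207 q [ 0.7298  0.4034 -0.4076  1.7853  0.1845  0.9987  0.1783]
```

View pics/k1s.png

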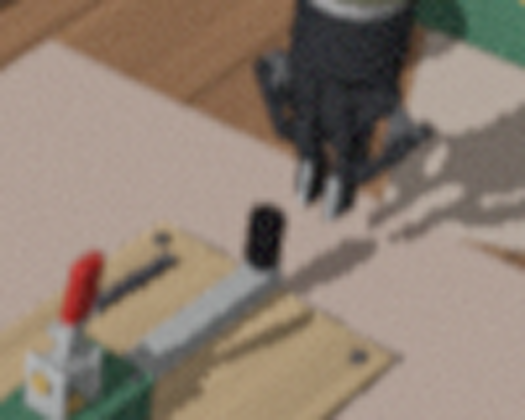

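The side crop shows the two fingertips at about (305,195) and (335,208), behind the knob (265,237). They need to move about 6 mm to +x. I'll shift sideways and approach the knob.

Call:
apply_moves:
  rows:
    - {"x": 3,"y": 3,"z": -1,"ax": -0.4,"ay": -0.2,"az": -0.4,"gripper": 0.83}
    - {"x": 6,"y": 3,"z": 0,"ax": 0,"ay": 0,"az": 0,"gripper": 0.83}
    - {"x": 6,"y": 0,"z": 0,"ax": 0,"ay": 0,"az": 0,"gripper": 0.83}
    - {"x": 6,"y": 0,"z": 0,"ax": 0,"ay": 0,"az": 0,"gripper": 0.83}
    - {"x": 5,"y": 0,"z": 0,"ax": 0,"ay": 0,"az": 0,"gripper": 0.83}

```text
clock: 2.7
position: [0.5147, -0.2308, 0.0729]
ee_rot: [0.73, 0.684, 0.001, 0.004]
ft_force: [0.1, 0.4, 0.4]
grip_width: 0.174
grasp_force: 0.0
```

Call:
apply_moves:
  rows:
    - {"x": 2,"y": 0,"z": 0,"ax": 0,"ay": 0,"az": 0,"gripper": 0.83}
    - {"x": 2,"y": 0,"z": 0,"ax": 0,"ay": 0,"az": 0,"gripper": 0.83}
    - {"x": 2,"y": 0,"z": 0,"ax": 0,"ay": 0,"az": 0,"gripper": 0.83}
    - {"x": 0,"y": 0,"z": 0,"ax": 0,"ay": 0,"az": 0,"gripper": 0.83}
    - {"x": 0,"y": 0,"z": 0,"ax": 0,"ay": 0,"az": 0,"gripper": 0.83}

```text
clock: 3.12
position: [0.5146, -0.2259, 0.0722]
ee_rot: [0.73, 0.683, 0.001, 0.004]
ft_force: [-0.2, 0.4, -0.4]
grip_width: 0.17
grasp_force: 0.0
```

```bash
python3 - <<'E'
from h import *
plan([1,-215,67])
c=camera("top");s=camera("side")
a=cv2.resize(c["color"][165:225,225:325,::-1],None,fx=6,fy=6,interpolation=cv2.INTER_CUBIC)
b=cv2.resize(s["color"][150:240,225:325,::-1],None,fx=4,fy=4,interpolation=cv2.INTER_CUBIC)
im=np.zeros((360,1000,3),np.uint8);im[:,:600]=a;im[:,600:]=b
cv2.imwrite("pics/k2.png",cv2.resize(im,(800,288)))
E
```

```text
turn [ 0.3963  0.2087 -0.165 ] shift now [ 7.6919 -2.8423  5.1638] after turn [ 7.6811 -2.7843  5.2112]
t 3.1167 jig [   3.7843 -222.6811   72.2112] F jig [-0.1847  0.3563 -0.4266] w 0.16950651524145235 q [ 0.6901  0.3829 -0.4247  1.8016  0.1877  0.9888  0.1242]
```

View pics/k2.png

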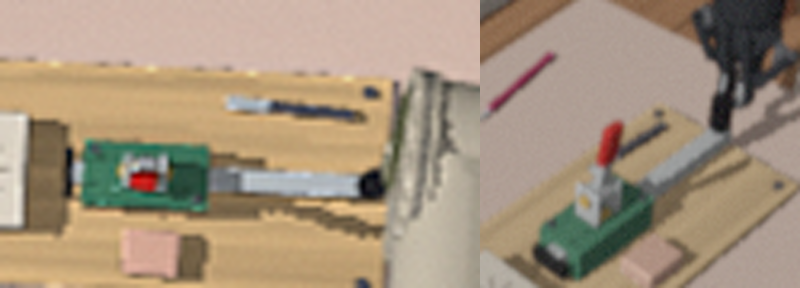

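The composite shows the fingers just behind the knob at right, roughly aligned, with no contact yet. I'll trim the lateral offset, height and tilt, then advance.

Call:
apply_moves:
  rows:
    - {"x": 0,"y": -2,"z": 3,"ax": 0.4,"ay": 0.2,"az": 0,"gripper": 0.83}
    - {"x": 2,"y": 0,"z": 2,"ax": 0,"ay": 0,"az": 0,"gripper": 0.83}
    - {"x": 2,"y": 0,"z": 0,"ax": 0,"ay": 0,"az": 0,"gripper": 0.83}
    - {"x": 2,"y": 0,"z": 0,"ax": 0,"ay": 0,"az": 0,"gripper": 0.83}
    - {"x": 0,"y": 0,"z": 0,"ax": 0,"ay": 0,"az": 0,"gripper": 0.83}

```text
clock: 3.63
position: [0.5131, -0.2192, 0.0672]
ee_rot: [0.73, 0.684, -0.0, 0.0]
ft_force: [-0.6, 0.2, 0.2]
grip_width: 0.17
grasp_force: 0.0
```

Call:
apply_moves:
  rows:
    - {"x": 2,"y": 0,"z": 0,"ax": 0,"ay": 0,"az": 0,"gripper": 0.83}
    - {"x": 2,"y": 0,"z": 0,"ax": 0,"ay": 0,"az": 0,"gripper": 0.83}
    - {"x": 2,"y": 0,"z": 0,"ax": 0,"ay": 0,"az": 0,"gripper": 0.83}
    - {"x": 2,"y": 0,"z": 0,"ax": 0,"ay": 0,"az": 0,"gripper": 0.83}
    - {"x": 2,"y": 0,"z": 0,"ax": 0,"ay": 0,"az": 0,"gripper": 0.83}

```text
clock: 4.05
position: [0.5137, -0.2096, 0.0673]
ee_rot: [0.73, 0.683, -0.0, 0.0]
ft_force: [-0.1, -0.9, -0.4]
grip_width: 0.171
grasp_force: 0.8
```

```bash
python3 -c "
from h import *
plan([1,-215,67])"
```

```text
turn [ 0.0046  0.0155 -0.1621] shift now [-8.5335 -0.8795  0.2785] after turn [-8.5311 -0.9036  0.2762]
t 4.05 jig [   1.9036 -206.4689   67.2762] F jig [-0.0694 -0.8751 -0.4141] w 0.1707987631446258 q [ 0.6711  0.3816 -0.4316  1.8167  0.1885  0.9835  0.096 ]
```

Call:
apply_moves:
  rows:
    - {"x": 2,"y": 0,"z": 0,"ax": 0,"ay": 0,"az": 0,"gripper": 0.83}
    - {"x": 2,"y": 0,"z": 0,"ax": 0,"ay": 0,"az": 0,"gripper": 0.83}
    - {"x": 2,"y": 0,"z": 0,"ax": 0,"ay": 0,"az": 0,"gripper": 0.83}
    - {"x": 2,"y": 0,"z": 0,"ax": 0,"ay": 0,"az": 0,"gripper": 0.83}
    - {"x": 2,"y": 0,"z": 0,"ax": 0,"ay": 0,"az": 0,"gripper": 0.83}

```text
clock: 4.47
position: [0.5144, -0.1995, 0.0672]
ee_rot: [0.73, 0.683, -0.0, 0.0]
ft_force: [0.1, -1.0, -1.0]
grip_width: 0.166
grasp_force: 0.8
```

Call:
apply_moves:
  rows:
    - {"x": 2,"y": 0,"z": 0,"ax": 0,"ay": 0,"az": 0,"gripper": 0.83}
    - {"x": 2,"y": 0,"z": 0,"ax": 0,"ay": 0,"az": 0,"gripper": 0.83}
    - {"x": 2,"y": 0,"z": 0,"ax": 0,"ay": 0,"az": 0,"gripper": 0.83}
    - {"x": 2,"y": 0,"z": 0,"ax": 0,"ay": 0,"az": 0,"gripper": 0.83}
    - {"x": 2,"y": 0,"z": 0,"ax": 0,"ay": 0,"az": 0,"gripper": 0.83}

```text
clock: 4.88
position: [0.515, -0.1895, 0.0672]
ee_rot: [0.73, 0.683, -0.0, 0.0]
ft_force: [-0.1, -1.5, 0.4]
grip_width: 0.172
grasp_force: 0.9
```

```bash
python3 - <<'E'
from h import *
plan([1,-215,67])
s=camera("side")
cv2.imwrite("pics/k3.png",cv2.resize(s["color"][150:290,175:325,::-1],None,fx=4.2,fy=4.2,interpolation=cv2.INTER_CUBIC))
E
```

```text
turn [ 0.0021  0.0063 -0.1604] shift now [-28.6421  -0.8843   0.2418] after turn [-28.6396  -0.9645   0.2387]
t 4.8833 jig [   1.9645 -186.3604   67.2387] F jig [ 0.0133 -1.5317  0.3508] w 0.17227490213961036 q [ 0.6468  0.3715 -0.442   1.8319  0.1883  0.9794  0.0599]
```

View pics/k3.png

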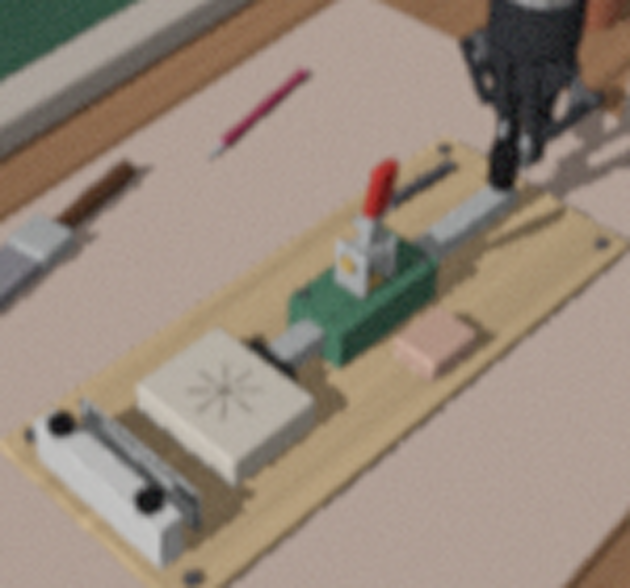

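The bar has advanced about 25 mm and its pad (265,350) is almost at the stone. The drag is small. I'll keep pushing in steps.

Call:
apply_moves:
  rows:
    - {"x": 2,"y": 0,"z": 0,"ax": 0,"ay": 0,"az": 0,"gripper": 0.83}
    - {"x": 2,"y": 0,"z": 0,"ax": 0,"ay": 0,"az": 0,"gripper": 0.83}
    - {"x": 2,"y": 0,"z": 0,"ax": 0,"ay": 0,"az": 0,"gripper": 0.83}
    - {"x": 2,"y": 0,"z": 0,"ax": 0,"ay": 0,"az": 0,"gripper": 0.83}
    - {"x": 2,"y": 0,"z": 0,"ax": 0,"ay": 0,"az": 0,"gripper": 0.83}

```text
clock: 5.35
position: [0.5156, -0.18, 0.0673]
ee_rot: [0.73, 0.683, -0.0, 0.0]
ft_force: [0.3, -4.1, -0.0]
grip_width: 0.169
grasp_force: 2.0
```

Call:
apply_moves:
  rows:
    - {"x": 2,"y": 0,"z": 0,"ax": 0,"ay": 0,"az": 0,"gripper": 0.83}
    - {"x": 2,"y": 0,"z": 0,"ax": 0,"ay": 0,"az": 0,"gripper": 0.83}
    - {"x": 2,"y": 0,"z": 0,"ax": 0,"ay": 0,"az": 0,"gripper": 0.83}
    - {"x": 2,"y": 0,"z": 0,"ax": 0,"ay": 0,"az": 0,"gripper": 0.83}
    - {"x": 2,"y": 0,"z": 0,"ax": 0,"ay": 0,"az": 0,"gripper": 0.83}

```text
clock: 5.77
position: [0.5163, -0.1696, 0.0672]
ee_rot: [0.73, 0.683, -0.0, 0.0]
ft_force: [-0.0, -3.6, 0.6]
grip_width: 0.172
grasp_force: 2.1
```

```bash
python3 - <<'E'
from h import *
plan([1,-215,67])
s=camera("side")
cv2.imwrite("pics/k4.png",cv2.resize(s["color"][150:290,175:325,::-1],None,fx=4.2,fy=4.2,interpolation=cv2.INTER_CUBIC))
E
```

```text
turn [ 0.0028  0.0085 -0.1641] shift now [-48.5756  -0.8682   0.2296] after turn [-48.5729  -1.0074   0.2225]
t 5.7667 jig [   2.0074 -166.4271   67.2225] F jig [ 0.1817 -3.6291  0.6461] w 0.17154958613619287 q [ 0.6219  0.3626 -0.4524  1.8452  0.1885  0.9758  0.0229]
```

View pics/k4.png

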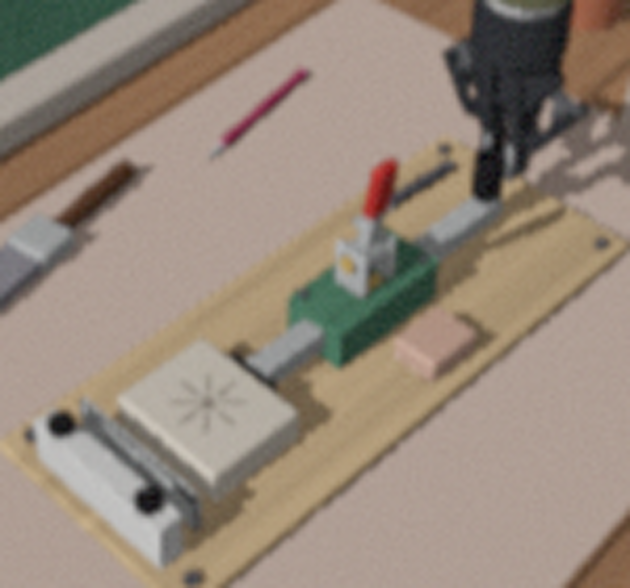

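The stone is moving with the pad and is about 15 mm from the plate. I'll go on more slowly.

Call:
apply_moves:
  rows:
    - {"x": 2,"y": 0,"z": 0,"ax": 0,"ay": 0,"az": 0,"gripper": 0.83}
    - {"x": 2,"y": 0,"z": 0,"ax": 0,"ay": 0,"az": 0,"gripper": 0.83}
    - {"x": 2,"y": 0,"z": 0,"ax": 0,"ay": 0,"az": 0,"gripper": 0.83}
    - {"x": 1,"y": 0,"z": 0,"ax": 0,"ay": 0,"az": 0,"gripper": 0.83}
    - {"x": 1,"y": 0,"z": 0,"ax": 0,"ay": 0,"az": 0,"gripper": 0.83}

```text
clock: 6.23
position: [0.5169, -0.1616, 0.0672]
ee_rot: [0.73, 0.684, -0.0, 0.0]
ft_force: [-0.3, -4.8, -0.5]
grip_width: 0.175
grasp_force: 2.1
```

```bash
python3 - <<'E'
from h import *
plan([1,-215,67])
s=camera("side")
# stone vs plate along the plate front: print bright-profile along jig y through x=+-30 at z=42
im=s["color"].astype(int).sum(2)/3
for x in(-30,30):
    ys=np.arange(195,232,1.5)
    P=J.apply(np.c_[np.full(len(ys),x),ys,np.full(len(ys),42.)]/1000)+[q[0],q[1],0]
    uv=proj(s,P).astype(np.float32)
    print(x,[(float(y),int(v)) for y,v in zip(ys,cv2.remap(im.astype(np.float32),uv[:,0],uv[:,1],cv2.INTER_LINEAR).ravel())])
E
```

```text
turn [ 0.0035  0.0067 -0.1515] shift now [-56.6019  -0.9022   0.245 ] after turn [-56.5994  -1.0519   0.2385]
t 6.2333 jig [   2.0519 -158.4006   67.2385] F jig [-0.0176 -4.8146 -0.5121] w 0.1750681151024422 q [ 0.6117  0.3595 -0.4567  1.85    0.1887  0.9746  0.0081]
-30 [(195.0, 173), (196.5, 174), (198.0, 173), (199.5, 173), (201.0, 173), (202.5, 173), (204.0, 174), (205.5, 174), (207.0, 175), (208.5, 174), (210.0, 170), (211.5, 160), (213.0, 146), (214.5, 132), (216.0, 116), (217.5, 120), (219.0, 126), (220.5, 131), (222.0, 127), (223.5, 121), (225.0, 128), (226.5, 139), (228.0, 145), (229.5, 143), (231.0, 136)]
30 [(195.0, 173), (196.5, 173), (198.0, 173), (199.5, 172), (201.0, 172), (202.5, 173), (204.0, 174), (205.5, 176), (207.0, 178), (208.5, 179), (210.0, 177), (211.5, 172), (213.0, 163), (214.5, 146), (216.0, 131), (217.5, 122), (219.0, 121), (220.5, 125), (222.0, 129), (223.5, 132), (225.0, 133), (226.5, 133), (228.0, 131), (229.5, 122), (231.0, 107)]
```

Call:
apply_moves:
  rows:
    - {"x": 1,"y": 0,"z": 0,"ax": 0,"ay": 0,"az": 0,"gripper": 0.83}
    - {"x": 1,"y": 0,"z": 0,"ax": 0,"ay": 0,"az": 0,"gripper": 0.83}
    - {"x": 1,"y": 0,"z": 0,"ax": 0,"ay": 0,"az": 0,"gripper": 0.83}
    - {"x": 0.5,"y": 0,"z": 0,"ax": 0,"ay": 0,"az": 0,"gripper": 0.83}
    - {"x": 0.5,"y": 0,"z": 0,"ax": 0,"ay": 0,"az": 0,"gripper": 0.83}

```text
clock: 6.7
position: [0.5171, -0.1577, 0.0672]
ee_rot: [0.73, 0.684, -0.0, 0.0]
ft_force: [-0.2, -5.0, 1.1]
grip_width: 0.17
grasp_force: 2.1
```

Call:
apply_moves:
  rows:
    - {"x": 0.5,"y": 0,"z": 0,"ax": 0,"ay": 0,"az": 0,"gripper": 0.83}
    - {"x": 0.5,"y": 0,"z": 0,"ax": 0,"ay": 0,"az": 0,"gripper": 0.83}
    - {"x": 0.5,"y": 0,"z": 0,"ax": 0,"ay": 0,"az": 0,"gripper": 0.83}
    - {"x": 0.5,"y": 0,"z": 0,"ax": 0,"ay": 0,"az": 0,"gripper": 0.83}

```text
clock: 7.03
position: [0.5173, -0.1558, 0.0672]
ee_rot: [0.73, 0.683, -0.0, 0.0]
ft_force: [-0.8, -5.3, -0.1]
grip_width: 0.17
grasp_force: 2.1
```

Call:
apply_moves:
  rows:
    - {"x": 0.5,"y": 0,"z": 0,"ax": 0,"ay": 0,"az": 0,"gripper": 0.83}
    - {"x": 0.5,"y": 0,"z": 0,"ax": 0,"ay": 0,"az": 0,"gripper": 0.83}
    - {"x": 0.5,"y": 0,"z": 0,"ax": 0,"ay": 0,"az": 0,"gripper": 0.83}

```text
clock: 7.28
position: [0.5173, -0.1543, 0.0672]
ee_rot: [0.73, 0.683, -0.0, 0.0]
ft_force: [-0.1, -4.5, 0.2]
grip_width: 0.168
grasp_force: 2.1
```

Call:
apply_moves:
  rows:
    - {"x": 0.5,"y": 0,"z": 0,"ax": 0,"ay": 0,"az": 0,"gripper": 0.83}
    - {"x": 0.5,"y": 0,"z": 0,"ax": 0,"ay": 0,"az": 0,"gripper": 0.83}
    - {"x": 0.5,"y": 0,"z": 0,"ax": 0,"ay": 0,"az": 0,"gripper": 0.83}

```text
clock: 7.53
position: [0.5175, -0.1527, 0.0672]
ee_rot: [0.73, 0.683, -0.0, 0.0]
ft_force: [-1.5, -5.1, 0.7]
grip_width: 0.168
grasp_force: 2.1
```

Call:
apply_moves:
  rows:
    - {"x": 0.5,"y": 0,"z": 0,"ax": 0,"ay": 0,"az": 0,"gripper": 0.83}
    - {"x": 0.5,"y": 0,"z": 0,"ax": 0,"ay": 0,"az": 0,"gripper": 0.83}
    - {"x": 0.5,"y": 0,"z": 0,"ax": 0,"ay": 0,"az": 0,"gripper": 0.83}

```text
clock: 7.78
position: [0.5176, -0.1512, 0.0672]
ee_rot: [0.73, 0.683, 0.0, 0.0]
ft_force: [-0.1, -5.1, -0.4]
grip_width: 0.171
grasp_force: 2.1
```

Call:
apply_moves:
  rows:
    - {"x": 0.5,"y": 0,"z": 0,"ax": 0,"ay": 0,"az": 0,"gripper": 0.83}
    - {"x": 0.5,"y": 0,"z": 0,"ax": 0,"ay": 0,"az": 0,"gripper": 0.83}
    - {"x": 0.5,"y": 0,"z": 0,"ax": 0,"ay": 0,"az": 0,"gripper": 0.83}

```text
clock: 8.03
position: [0.5177, -0.1501, 0.0673]
ee_rot: [0.73, 0.683, -0.0, 0.0]
ft_force: [-0.6, -6.8, 0.8]
grip_width: 0.171
grasp_force: 3.1
```

Call:
apply_moves:
  rows:
    - {"x": 0.4,"y": 0,"z": 0,"ax": 0,"ay": 0,"az": 0,"gripper": 0.83}
    - {"x": 0.4,"y": 0,"z": 0,"ax": 0,"ay": 0,"az": 0,"gripper": 0.83}

```text
clock: 8.2
position: [0.5177, -0.1499, 0.0673]
ee_rot: [0.73, 0.683, -0.0, 0.001]
ft_force: [-0.4, -8.3, 0.6]
grip_width: 0.168
grasp_force: 3.8
```

Call:
apply_moves:
  rows:
    - {"x": 0.4,"y": 0,"z": 0,"ax": 0,"ay": 0,"az": 0,"gripper": 0.83}
    - {"x": 0.4,"y": 0,"z": 0,"ax": 0,"ay": 0,"az": 0,"gripper": 0.83}
    - {"x": 0.4,"y": 0,"z": 0,"ax": 0,"ay": 0,"az": 0,"gripper": 0.83}

```text
clock: 8.45
position: [0.5178, -0.1495, 0.0674]
ee_rot: [0.73, 0.683, -0.001, 0.001]
ft_force: [-0.2, -10.6, -0.5]
grip_width: 0.168
grasp_force: 4.9
```

Call:
apply_moves:
  rows:
    - {"x": 0.4,"y": 0,"z": 0,"ax": 0,"ay": 0,"az": 0,"gripper": 0.83}
    - {"x": 0.4,"y": 0,"z": 0,"ax": 0,"ay": 0,"az": 0,"gripper": 0.83}
    - {"x": 0.4,"y": 0,"z": 0,"ax": 0,"ay": 0,"az": 0,"gripper": 0.83}

```text
clock: 8.7
position: [0.5178, -0.1492, 0.0675]
ee_rot: [0.731, 0.683, -0.001, 0.001]
ft_force: [-0.2, -13.9, 0.3]
grip_width: 0.171
grasp_force: 6.0
```

```bash
python3 - <<'E'
from h import *
plan([1,-215,67])
s=camera("side");c=camera("top")
a=cv2.resize(s["color"][205:300,170:265,::-1],(500,500),interpolation=cv2.INTER_CUBIC)
b=cv2.resize(c["color"][170:230,185:245,::-1],(300,300),interpolation=cv2.INTER_CUBIC)
im=np.zeros((500,800,3),np.uint8);im[:,:500]=a;im[:300,500:]=b
cv2.imwrite("pics/seat.png",im)
E
```

```text
turn [ 0.0472  0.1743 -0.2718] shift now [-69.0149  -0.9112   0.7443] after turn [-69.0117  -1.238    0.5353]
t 8.7 jig [   2.238  -145.9883   67.5353] F jig [  0.6611 -13.8986   0.2821] w 0.17093877218907186 q [ 0.5932  0.3538 -0.4623  1.8575  0.1917  0.9724 -0.0205]
```

View pics/seat.png

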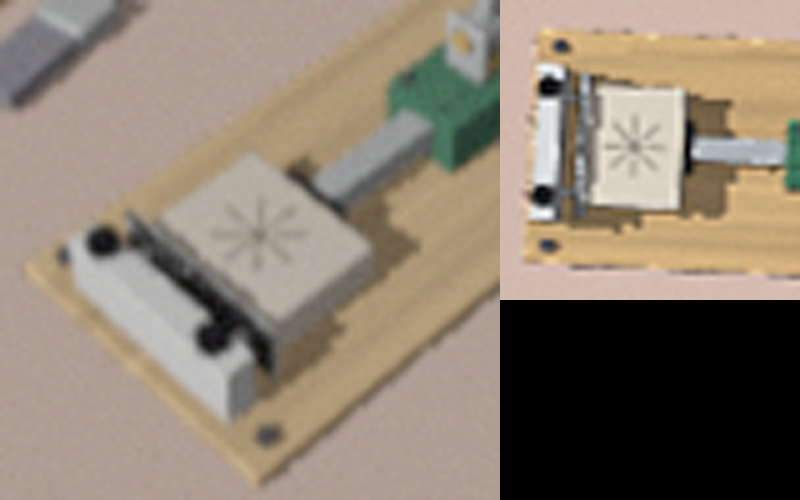

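The stone sits flush against the plate and the pad is on it, with 13.9 N at the knob. I'll back off along -y, rise, and go to the lever's robot side while shutting the gripper.

Call:
apply_moves:
  rows:
    - {"x": -2,"y": 0,"z": 0,"ax": 0,"ay": 0,"az": 0,"gripper": 0.83}
    - {"x": -4,"y": 0,"z": 0,"ax": 0,"ay": 0,"az": 0,"gripper": 0.83}
    - {"x": -12,"y": 0,"z": 0,"ax": 0,"ay": 0,"az": 0,"gripper": 0.83}
    - {"x": -15,"y": 0,"z": 0,"ax": 0,"ay": 0,"az": 0,"gripper": 0.83}
    - {"x": -15,"y": 0,"z": -10,"ax": 0,"ay": 0,"az": 0,"gripper": 0.83}

```text
clock: 9.22
position: [0.5136, -0.1943, 0.0757]
ee_rot: [0.73, 0.684, -0.0, -0.002]
ft_force: [-0.1, 0.3, -0.4]
grip_width: 0.17
grasp_force: 0.0
```

Call:
apply_moves:
  rows:
    - {"x": 0,"y": 0,"z": -30,"ax": 0,"ay": 0,"az": 0,"gripper": 0.83}
    - {"x": 0,"y": 0,"z": -30,"ax": 0,"ay": 0,"az": 0,"gripper": 0.83}
    - {"x": 0,"y": -10,"z": -30,"ax": 0,"ay": 0,"az": 0,"gripper": 1}
    - {"x": 0,"y": -25,"z": -30,"ax": 0,"ay": 0,"az": 0,"gripper": 1}
    - {"x": 0,"y": -25,"z": -5,"ax": 0,"ay": 0,"az": 0,"gripper": 1}

```text
clock: 9.63
position: [0.4567, -0.1905, 0.2069]
ee_rot: [0.729, 0.684, 0.002, 0.003]
ft_force: [0.1, -1.0, 0.1]
grip_width: 0.002
grasp_force: 0.0
```

Call:
apply_moves:
  rows:
    - {"x": 30,"y": 0,"z": 0,"ax": 0,"ay": 0,"az": 0,"gripper": 1}
    - {"x": 35,"y": 0,"z": 0,"ax": 0,"ay": 0,"az": 0,"gripper": 1}
    - {"x": 35,"y": 0,"z": 0,"ax": 0,"ay": 0,"az": 0,"gripper": 1}
    - {"x": 35,"y": 0,"z": 0,"ax": 0,"ay": 0,"az": 0,"gripper": 1}
    - {"x": 30,"y": 0,"z": 0,"ax": 0,"ay": 0,"az": 0,"gripper": 1}

```text
clock: 10.05
position: [0.4655, -0.0234, 0.2024]
ee_rot: [0.729, 0.684, 0.0, -0.0]
ft_force: [0.7, 0.6, -0.4]
grip_width: -0.004
grasp_force: 0.0
```

```bash
python3 - <<'E'
from h import *
plan([-60,0,151])
s=camera("side")
E
```

```text
turn [ 0.0172 -0.0365 -0.0713] shift now [23.6486 -2.0831 51.4164] after turn [23.6839 -2.0382 51.402 ]
t 10.05 jig [-57.9618 -23.6839 202.402 ] F jig [ 0.6575  0.6073 -0.4038] w -0.00381493790174584 q [ 0.5647  0.0463 -0.62    1.8901  0.028   1.2136 -0.1288]
```

Call:
apply_moves:
  rows:
    - {"x": 12,"y": -2,"z": 0,"ax": 0,"ay": 0,"az": 0,"gripper": 1}
    - {"x": 12,"y": 0,"z": 10,"ax": 0,"ay": 0,"az": 0,"gripper": 1}
    - {"x": 0,"y": 0,"z": 20,"ax": 0,"ay": 0,"az": 0,"gripper": 1}
    - {"x": 0,"y": 0,"z": 20,"ax": 0,"ay": 0,"az": 0,"gripper": 1}
    - {"x": 0,"y": 0,"z": 0,"ax": 0,"ay": 0,"az": 0,"gripper": 1}

```text
clock: 10.52
position: [0.4631, -0.0024, 0.149]
ee_rot: [0.73, 0.683, -0.002, -0.002]
ft_force: [-1.2, -0.4, -0.4]
grip_width: 0.001
grasp_force: 0.0
```

```bash
python3 - <<'E'
from h import *
plan([-40,0,151])
s=camera("side");c=camera("top")
a=cv2.resize(s["color"][150:250,220:320,::-1],(500,500),interpolation=cv2.INTER_CUBIC)
b=cv2.resize(c["color"][175:235,215:275,::-1],(300,300),interpolation=cv2.INTER_CUBIC)
im=np.zeros((500,800,3),np.uint8);im[:,:500]=a;im[:300,500:]=b
cv2.imwrite("pics/lev.png",im)
E
```

```text
turn [-0.3064 -0.022  -0.1844] shift now [ 2.9107 21.5791 -2.1217] after turn [ 2.8404 21.5994 -2.0074]
t 10.5167 jig [-61.5994  -2.8404 148.9926] F jig [-1.2133 -0.464  -0.404 ] w 0.0010254217812018297 q [ 0.5272  0.1055 -0.6439  1.9568  0.0693  1.1064 -0.2117]
```

View pics/lev.png

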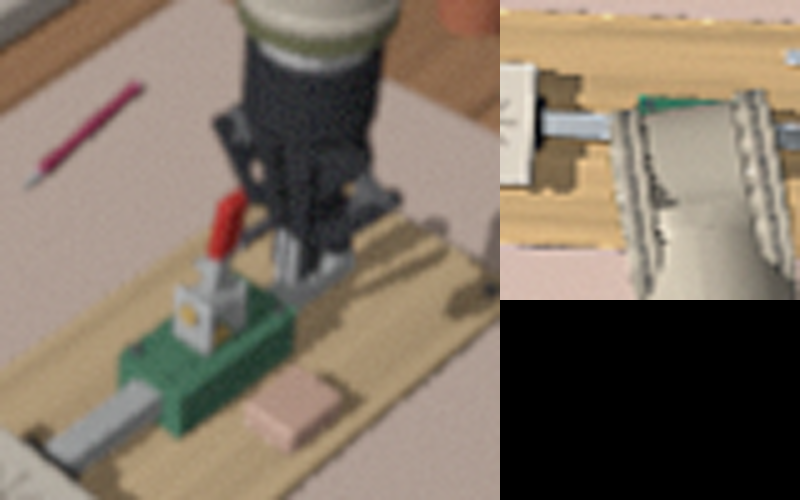

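All ten pictures are used. The gripper's linkage (225-250,125-240) sticks out toward the red handle (225,230), so pushing along the tool's y could touch with the wrong part. I'll back off and turn 90° so the narrow finger side faces the lever.

Call:
apply_moves:
  rows:
    - {"x": 0,"y": -12,"z": -15,"ax": 0,"ay": 0,"az": 0,"gripper": 1}
    - {"x": 0,"y": -13,"z": -20,"ax": 0,"ay": 0,"az": 0,"gripper": 1}
    - {"x": 0,"y": 0,"z": 0,"ax": 0,"ay": 0,"az": 7,"gripper": 1}
    - {"x": 0,"y": 0,"z": 0,"ax": 0,"ay": 0,"az": 7,"gripper": 1}
    - {"x": 0,"y": 0,"z": 0,"ax": 0,"ay": 0,"az": 7,"gripper": 1}

```text
clock: 11.03
position: [0.4411, -0.0005, 0.1893]
ee_rot: [0.844, 0.536, 0.001, 0.001]
ft_force: [-0.0, 0.2, 1.1]
grip_width: -0.004
grasp_force: 0.0
```

Call:
apply_moves:
  rows:
    - {"x": 0,"y": 0,"z": 0,"ax": 0,"ay": 0,"az": 7,"gripper": 1}
    - {"x": 0,"y": 0,"z": 0,"ax": 0,"ay": 0,"az": 7,"gripper": 1}
    - {"x": 0,"y": 0,"z": 0,"ax": 0,"ay": 0,"az": 7,"gripper": 1}
    - {"x": 0,"y": 0,"z": 0,"ax": 0,"ay": 0,"az": 7,"gripper": 1}
    - {"x": 0,"y": 0,"z": 0,"ax": 0,"ay": 0,"az": 7,"gripper": 1}

```text
clock: 11.45
position: [0.441, -0.0004, 0.1888]
ee_rot: [0.966, 0.258, 0.001, 0.0]
ft_force: [0.7, -0.5, 0.0]
grip_width: -0.005
grasp_force: 0.0
```

Call:
apply_moves:
  rows:
    - {"x": 0,"y": 0,"z": 0,"ax": 0,"ay": 0,"az": 7,"gripper": 1}
    - {"x": 0,"y": 0,"z": 0,"ax": 0,"ay": 0,"az": 7,"gripper": 1}
    - {"x": 0,"y": 0,"z": 0,"ax": 0,"ay": 0,"az": 7,"gripper": 1}
    - {"x": 0,"y": 0,"z": 0,"ax": 0,"ay": 0,"az": 6,"gripper": 1}
    - {"x": 0,"y": 0,"z": 0,"ax": 0,"ay": 0,"az": 0,"gripper": 1}

```text
clock: 11.87
position: [0.441, -0.0004, 0.1887]
ee_rot: [1.0, 0.025, 0.001, 0.0]
ft_force: [0.3, 0.2, -0.3]
grip_width: -0.004
grasp_force: 0.0
```

```bash
cat >> h.py <<'E'
def plan2(jmm):
    "as plan, for tool x along jig x, tool y along jig -y"
    o=get_obs();Rt=R.from_quat(o["ee_rot"]);g=J*R.from_matrix(np.diag([1,-1,-1.]))
    d=(J.apply(np.array(jmm)/1000)+[q[0],q[1],0]-o["position"])*1000
    print("turn",np.degrees((Rt.inv()*g).as_rotvec()),"shift",g.inv().apply(d))
    print("t",o["clock"],"jig",tojig(o["position"]),"F jig",J.inv().apply(o["ft_force"]),"q",o["joint_pos"])
E
python3 -c "
from h import *
plan2([-55,0,148])"
```

```text
turn [ 0.0109 -0.1111  6.5288] shift [28.8491 -2.283  40.6774]
t 11.8667 jig [-83.8491  -2.283  188.6774] F jig [ 0.2443  0.2348 -0.3342] q [ 0.5556 -0.0048 -0.6469  1.9641 -0.0027  1.1794 -1.6101]
```

Call:
apply_moves:
  rows:
    - {"x": 0,"y": 0,"z": 0,"ax": 0,"ay": 0,"az": 6.5,"gripper": 1}
    - {"x": 10,"y": -2,"z": 10,"ax": 0,"ay": 0,"az": 0,"gripper": 1}
    - {"x": 14,"y": 0,"z": 12,"ax": 0,"ay": 0,"az": 0,"gripper": 1}
    - {"x": 5,"y": 0,"z": 7,"ax": 0,"ay": 0,"az": 0,"gripper": 1}
    - {"x": 0,"y": 0,"z": 0,"ax": 0,"ay": 0,"az": 0,"gripper": 1}

```text
clock: 12.28
position: [0.4695, -0.0, 0.1575]
ee_rot: [1.0, -0.027, -0.001, -0.0]
ft_force: [-0.5, 0.1, 0.4]
grip_width: 0.002
grasp_force: 0.0
```

```bash
python3 -c "
from h import *
plan2([-27,0,160])
camera('side')"
```

```text
turn [-0.0496  0.089   0.4681] shift [28.4257 -0.1064 -2.5385]
t 12.2833 jig [-55.4257  -0.1064 157.4615] F jig [-0.5321  0.0885  0.4498] q [ 0.5315  0.1087 -0.6543  1.9352  0.0721  1.1224 -1.7769]
```

Call:
apply_moves:
  rows:
    - {"x": 10,"y": 0,"z": -1,"ax": 0,"ay": 0,"az": 0.4,"gripper": 1}
    - {"x": 8,"y": 0,"z": -1,"ax": 0,"ay": 0,"az": 0,"gripper": 1}
    - {"x": 5,"y": 0,"z": 0,"ax": 0,"ay": 0,"az": 0,"gripper": 1}
    - {"x": 5,"y": 0,"z": 0,"ax": 0,"ay": 0,"az": 0,"gripper": 1}
    - {"x": 4,"y": 0,"z": 0,"ax": 0,"ay": 0,"az": 0,"gripper": 1}

```text
clock: 12.75
position: [0.502, -0.0018, 0.1605]
ee_rot: [0.999, -0.032, 0.0, 0.0]
ft_force: [-0.6, 0.3, 0.7]
grip_width: 0.002
grasp_force: 0.2
```

Call:
apply_moves:
  rows:
    - {"x": 4,"y": 0,"z": 0,"ax": 0,"ay": 0,"az": 0,"gripper": 1}
    - {"x": 4,"y": 0,"z": 0,"ax": 0,"ay": 0,"az": 0,"gripper": 1}
    - {"x": 4,"y": 0,"z": 0,"ax": 0,"ay": 0,"az": 0,"gripper": 1}
    - {"x": 3,"y": 0,"z": 0,"ax": 0,"ay": 0,"az": 0,"gripper": 1}
    - {"x": 3,"y": 0,"z": 0,"ax": 0,"ay": 0,"az": 0,"gripper": 1}

```text
clock: 13.17
position: [0.5192, -0.0029, 0.1601]
ee_rot: [0.999, -0.032, -0.0, 0.0]
ft_force: [-3.3, 1.0, 1.1]
grip_width: -0.002
grasp_force: 1.7
```

```bash
python3 - <<'E'
from h import *
plan2([4,0,159])
import json
s=camera("side")
hsv=cv2.cvtColor(s["color"],cv2.COLOR_RGB2HSV)[150:235,220:320]
m=((hsv[...,0]<6)|(hsv[...,0]>174))&(hsv[...,1]>160)&(hsv[...,2]>70)
y,x=np.nonzero(m);print("red px",len(x),x.mean()+220,y.mean()+150,y.min()+150,y.max()+150)
for a in(-.15,0,.15,.3,.45):
    print(a,proj(s,J.apply(np.array([[.07*np.sin(a),0,.08+.07*np.cos(a)]]))+[q[0],q[1],0])[0])
E
```

```text
turn [ 0.0089  0.0469 -0.0533] shift [9.5869 0.1092 1.103 ]
t 13.1667 jig [ -5.5869   0.1092 160.103 ] F jig [-3.3101  0.8073  1.0952] q [ 0.4939  0.2245 -0.6417  1.8148  0.1464  1.1508 -1.8306]
red px 39 259.0769230769231 192.94871794871796 186 198
-0.15 [265.8272 194.8102]
0 [263.2726 192.983 ]
0.15 [260.7253 191.5649]
0.3 [258.2487 190.5844]
0.45 [255.902  190.0575]
```

The lever is at about 0.2 past upright and on the predicted path. Resistance has begun at 3 N. I'll follow the arc.

Call:
apply_moves:
  rows:
    - {"x": 4,"y": 0,"z": 0,"ax": 0,"ay": 0,"az": 0,"gripper": 1}
    - {"x": 4,"y": 0,"z": 0.5,"ax": 0,"ay": 0,"az": 0,"gripper": 1}
    - {"x": 4,"y": 0,"z": 1,"ax": 0,"ay": 0,"az": 0,"gripper": 1}
    - {"x": 4,"y": 0,"z": 1.2,"ax": 0,"ay": 0,"az": 0,"gripper": 1}
    - {"x": 4,"y": 0,"z": 1.5,"ax": 0,"ay": 0,"az": 0,"gripper": 1}

```text
clock: 13.63
position: [0.5393, -0.0042, 0.156]
ee_rot: [0.999, -0.032, -0.0, 0.0]
ft_force: [-6.1, 0.1, 3.7]
grip_width: -0.002
grasp_force: 3.3
```

```bash
cat > lev.py <<'E'
from h import *
plan2([20.5,0,153.8])
s=camera("side")
hsv=cv2.cvtColor(s["color"],cv2.COLOR_RGB2HSV)[150:235,220:320]
m=((hsv[...,0]<6)|(hsv[...,0]>174))&(hsv[...,1]>160)&(hsv[...,2]>70)
y,x=np.nonzero(m);print("red px",len(x),x.mean()+220,y.mean()+150,y.min()+150,y.max()+150)
for a in(.3,.45,.6,.8,1.,1.2,1.4):
    print(a,proj(s,J.apply(np.array([[.07*np.sin(a),0,.08+.07*np.cos(a)]]))+[q[0],q[1],0])[0])
E
python3 lev.py
```

```text
turn [ 0.0137  0.0401 -0.0592] shift [5.9669 0.0729 2.1505]
t 13.6333 jig [ 14.5331   0.0729 155.9505] F jig [-6.0534 -0.2612  3.7008] q [ 0.4754  0.2744 -0.6333  1.7698  0.1763  1.1552 -1.8465]
red px 40 254.5 190.875 184 197
0.3 [258.2487 190.5844]
0.45 [255.902  190.0575]
0.6 [253.7389 189.9874]
0.8 [251.2199 190.5886]
1.0 [249.1992 191.9377]
1.2 [247.7408 193.959 ]
1.4 [246.8837 196.556 ]
```

Call:
apply_moves:
  rows:
    - {"x": 4.2,"y": 0,"z": 1.8,"ax": 0,"ay": 0,"az": 0,"gripper": 1}
    - {"x": 4.2,"y": 0,"z": 2.1,"ax": 0,"ay": 0,"az": 0,"gripper": 1}
    - {"x": 4,"y": 0,"z": 2.4,"ax": 0,"ay": 0,"az": 0,"gripper": 1}
    - {"x": 4,"y": 0,"z": 2.8,"ax": 0,"ay": 0,"az": 0,"gripper": 1}
    - {"x": 3.6,"y": 0,"z": 3,"ax": 0,"ay": 0,"az": 0,"gripper": 1}

```text
clock: 14.1
position: [0.56, -0.0055, 0.1442]
ee_rot: [0.999, -0.032, 0.001, 0.0]
ft_force: [-2.7, 1.1, 5.8]
grip_width: -0.001
grasp_force: 2.8
```

```bash
python3 lev.py|head -3
```

```text
turn [ 0.0012 -0.0727 -0.0624] shift [-14.7721   0.0753  -9.6377]
t 14.1 jig [ 35.2721   0.0753 144.1623] F jig [-2.7297  0.8915  5.7841] q [ 0.4542  0.3307 -0.6218  1.7314  0.2095  1.1452 -1.8636]
red px 43 249.7906976744186 190.53488372093022 184 197
```

Call:
apply_moves:
  rows:
    - {"x": 3,"y": 0,"z": 3,"ax": 0,"ay": 0,"az": 0,"gripper": 1}
    - {"x": 2.8,"y": 0,"z": 3,"ax": 0,"ay": 0,"az": 0,"gripper": 1}
    - {"x": 2.5,"y": 0,"z": 3.2,"ax": 0,"ay": 0,"az": 0,"gripper": 1}
    - {"x": 2.2,"y": 0,"z": 3.3,"ax": 0,"ay": 0,"az": 0,"gripper": 1}
    - {"x": 2,"y": 0,"z": 3.4,"ax": 0,"ay": 0,"az": 0,"gripper": 1}

```text
clock: 14.57
position: [0.5722, -0.0064, 0.1278]
ee_rot: [0.999, -0.032, 0.0, 0.0]
ft_force: [-0.4, -0.0, 1.8]
grip_width: -0.001
grasp_force: 0.6
```

```bash
python3 lev.py|head -3
```

```text
turn [-0.0009 -0.0486 -0.0671] shift [-26.9906  -0.0176 -25.988 ]
t 14.5667 jig [ 47.4906  -0.0176 127.812 ] F jig [-0.392  -0.0702  1.8432] q [ 0.4384  0.3742 -0.6113  1.7154  0.2348  1.1251 -1.8772]
red px 42 246.04761904761904 191.35714285714286 186 198
```

Call:
apply_moves:
  rows:
    - {"x": 1.5,"y": 0,"z": 3,"ax": 0,"ay": 0,"az": 0,"gripper": 1}
    - {"x": 1.5,"y": 0,"z": 3,"ax": 0,"ay": 0,"az": 0,"gripper": 1}
    - {"x": 1,"y": 0,"z": 2,"ax": 0,"ay": 0,"az": 0,"gripper": 1}
    - {"x": 0,"y": 0,"z": 0,"ax": 0,"ay": 0,"az": 0,"gripper": 1}

```text
clock: 14.95
position: [0.5754, -0.0066, 0.1192]
ee_rot: [0.999, -0.032, -0.001, 0.0]
ft_force: [0.0, 0.2, -1.0]
grip_width: -0.001
grasp_force: 0.0
```

```bash
python3 lev.py|head -3
```

```text
turn [ 0.0028  0.0589 -0.0598] shift [-30.194   -0.0566 -34.5614]
t 14.95 jig [ 50.694   -0.0566 119.2386] F jig [ 0.0269  0.2422 -1.0312] q [ 0.4324  0.3915 -0.6068  1.7133  0.2447  1.1144 -1.8827]
red px 56 245.39285714285714 195.80357142857144 191 201
```

The force is gone and the red patch dropped to the home position, so the lever has snapped over. I'll retreat up and verify numerically.

Call:
apply_moves:
  rows:
    - {"x": 0,"y": 0,"z": -10,"ax": 0,"ay": 0,"az": 0,"gripper": 1}
    - {"x": 0,"y": 0,"z": -30,"ax": 0,"ay": 0,"az": 0,"gripper": 1}
    - {"x": 0,"y": 0,"z": -30,"ax": 0,"ay": 0,"az": 0,"gripper": 1}
    - {"x": -20,"y": 0,"z": -30,"ax": 0,"ay": 0,"az": 0,"gripper": 1}
    - {"x": -30,"y": 0,"z": -10,"ax": 0,"ay": 0,"az": 0,"gripper": 1}

```text
clock: 15.42
position: [0.528, -0.0027, 0.2349]
ee_rot: [0.999, -0.032, 0.003, -0.001]
ft_force: [-0.5, 0.5, 0.6]
grip_width: 0.004
grasp_force: 0.0
```

Call:
apply_moves:
  rows:
    - {"x": -35,"y": 35,"z": 0,"ax": 0,"ay": 0,"az": 0,"gripper": 1}
    - {"x": -20,"y": 35,"z": 0,"ax": 0,"ay": 0,"az": 0,"gripper": 1}
    - {"x": 0,"y": 35,"z": 0,"ax": 0,"ay": 0,"az": 0,"gripper": 1}
    - {"x": 0,"y": 35,"z": 0,"ax": 0,"ay": 0,"az": 0,"gripper": 1}
    - {"x": 0,"y": 35,"z": 0,"ax": 0,"ay": 0,"az": 0,"gripper": 1}

```text
clock: 15.83
position: [0.4651, -0.1709, 0.2316]
ee_rot: [0.999, -0.032, 0.001, 0.001]
ft_force: [0.5, -0.0, -0.2]
grip_width: 0.003
grasp_force: 0.0
```

```bash
python3 - <<'E'
from h import *
o=get_obs();print(o["clock"],tojig(o["position"]),o["ft_force"])
W=lambda P:J.apply(np.array(P))+[q[0],q[1],0]
for n,box in(("side",(150,235,210,320)),("top",(170,235,215,290))):
    s=camera(n);r0,r1,c0,c1=box
    hsv=cv2.cvtColor(s["color"],cv2.COLOR_RGB2HSV)
    m=((hsv[...,0]<6)|(hsv[...,0]>174))&(hsv[...,1]>160)&(hsv[...,2]>60)
    m[:r0]=0;m[r1:]=0;m[:,:c0]=0;m[:,c1:]=0
    y,x=np.nonzero(m);print(n,"red",len(x),x.mean(),y.mean(),x.min(),x.max(),y.min(),y.max())
    for a in(.9,1.1,1.25,1.4):
        g=np.array([[r*np.sin(a)+h*np.cos(a),w,.08+r*np.cos(a)-h*np.sin(a)] for r in(.044,.096) for h in(-.006,.006) for w in(-.011,.011)])
        hull=cv2.convexHull(proj(s,W(g)).astype(np.float32))
        t=cv2.fillConvexPoly(np.zeros(m.shape,np.uint8),np.round(hull).astype(int),1)>0
        yy,xx=np.nonzero(t);print(a,"IoU",(t&m).sum()/(t|m).sum(),xx.mean(),yy.mean(),xx.min(),xx.max(),yy.min(),yy.max())
    # gap between stone and plate: brightness profile along jig y; knob and stone rear edges
    im=s["color"].astype(np.float32).mean(2)
    for x in(-30,0,30):
        ys=np.arange(130,234,2.)
        uv=proj(s,W(np.c_[np.full(len(ys),x),ys,np.full(len(ys),42.)]/1000)).astype(np.float32)
        print(x,cv2.remap(im,uv[:,0],uv[:,1],1).ravel().astype(int).tolist())
E
```

```text
15.8333 [ -49.0832 -170.9073  231.6042] [ 0.4887 -0.0116 -0.1575]
side red 55 245.6727272727273 196.0 240 251 191 201
0.9 IoU 0.03940886699507389 250.03205128205127 191.10897435897436 242 258 182 200
1.1 IoU 0.15934065934065933 248.25 192.75 240 257 184 202
1.25 IoU 0.3416149068322981 247.61490683229815 194.62111801242236 239 256 186 203
1.4 IoU 0.39285714285714285 246.82857142857142 196.5857142857143 239 255 189 204
-30 [90, 91, 90, 90, 92, 101, 120, 144, 161, 168, 171, 171, 170, 170, 169, 171, 171, 171, 172, 171, 171, 171, 171, 172, 172, 172, 172, 172, 171, 171, 173, 173, 173, 173, 172, 173, 173, 173, 173, 172, 169, 160, 140, 121, 124, 134, 142, 144, 147, 147, 141, 122]
0 [151, 144, 131, 109, 85, 80, 103, 133, 156, 166, 170, 170, 169, 165, 162, 162, 162, 161, 163, 164, 162, 159, 159, 155, 149, 140, 137, 137, 141, 148, 155, 160, 163, 163, 164, 165, 164, 163, 164, 166, 167, 161, 151, 139, 133, 136, 142, 146, 151, 151, 141, 122]
30 [119, 115, 110, 112, 118, 123, 134, 151, 166, 170, 172, 171, 172, 172, 172, 171, 170, 172, 172, 173, 173, 172, 171, 171, 167, 163, 158, 163, 170, 171, 172,
[... 521 characters left out ...]
 207, 207, 207, 205, 205, 205, 205, 206, 207, 208, 208, 208, 207, 206, 206, 205, 205, 206, 206, 206, 206, 206, 206, 208, 211, 202, 182, 159, 135, 117, 111, 112, 131, 147, 138, 129, 103]
0 [174, 157, 121, 85, 43, 16, 96, 167, 192, 218, 213, 208, 200, 193, 185, 177, 174, 174, 174, 172, 174, 180, 182, 176, 166, 145, 130, 130, 135, 154, 174, 179, 185, 176, 168, 167, 167, 168, 169, 179, 194, 193, 182, 164, 136, 117, 110, 104, 101, 99, 102, 106]
30 [95, 95, 93, 90, 87, 85, 94, 140, 178, 197, 214, 210, 205, 205, 205, 205, 205, 206, 206, 206, 206, 205, 205, 204, 203, 202, 202, 202, 204, 205, 207, 208, 206, 205, 205, 206, 206, 206, 208, 211, 198, 178, 155, 129, 115, 109, 116, 136, 150, 147, 139, 112]
```

```bash
python3 -c "
from h import *
print(hand_in())"
```

```text
the job is handed in; nothing more can be done
None
```

I pushed the stone flush against the fence plate with about 14 N at the knob (5–9 N of that is drag, so roughly 5–9 N at the plate). The cam lever then snapped over center to its home stop, and I handed the job in at about 16 s. The final camera check was numeric and showed the stone still held with the lever at home, but `hand_in()` returned no verdict.

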